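Dial the code on the oxide-store lock and push its bolt home

TASK

Roll the three toothed thumbwheels of the code lock until the flats on top, level with the white index ridges, show 4, 3 and 5 dots from left to right as seen from the robot. Then push the bolt on the lock's left end in until it meets its hidden stop, leaving the wheels on the code. Leave the jar, the test cup and the rubbing block beside the lock where they stand.

Things in the scene. Friction and masses are not known exactly. Their poses are not given: they have to be found in the camera images.
- code_lock: Grey sheet-metal case, 145 (x) x 200 (y) x 88 mm high, with low screwed flanges out to x = -92 and +92 mm; fixed to the table. Origin under the centre of its underside; z up, +y to the bolt (its left end), +x away from the robot. Three black thumbwheels stand out of slots in its top; white index ridges beside them at x = 0 mark the reading position, the top.
- wheel_left_axle (a point): Centre of the left wheel, 70 mm above the table, 60 mm to +y of the middle wheel; axes as code_lock, the axle along y. Each wheel: 24 mm wide, drum radius 34 mm, six straight radial teeth 9 mm thick reaching to radius 52 mm, so teeth stand up to 34 mm above the case's top.
- wheel_middle_axle (a point): The same for the middle wheel. The six flats of each drum, between its teeth, carry 1 to 6 raised white dots. When a number is exactly on top, the two teeth beside it lean 30 degrees either way from vertical.
- wheel_right_axle (a point): The same for the right wheel (60 mm towards -y from the middle one).
- wheel_left (a joint): Angle of the left wheel (rad): number n is exactly on top at (n-1)*pi/3. Grows when the top of the wheel moves to the lock's +x (away from the robot). Turns between end stops at -0.4 and 5.64, no detents; light friction (0.06 N m, about 1.5 N at the teeth) keeps it where it is left.
- wheel_middle (a joint): The same for the middle wheel.
- wheel_right (a joint): The same for the right wheel.
- push_plate (a point): Middle of the top edge of the outer (+y) face of the bolt's push plate: an upright steel plate 50 mm wide (x), 12 mm thick (y), from 30 to 106 mm above the table, on the end of a round bar of radius 7 mm whose middle is 46 mm above the table. Moves with the bolt; axes as code_lock.
- bolt (a joint): How far the bolt is pushed in (m), to the lock's -y: 0 fully out, 0.040 at the hidden stop, where the plate still stands 10 mm off the case. Slides with about 2 N of friction and stays where left. Unless every wheel is within about 0.24 rad of its code number, lugs inside meet the wheels and it stops after about 8 mm.
- glaze_jar: Loose round glass jar with a dark lid, 52 mm across, 94 mm high, to the right of the lock; origin at the middle of its base. Bystander.
- test_cup: Loose round two-tone pottery cup, 64 mm across, 63 mm high, in front of the lock; origin at the middle of its base. Bystander.
- rubbing_block: Loose flat black block, 76 x 109 x 23 mm, in front of the lock; origin at the middle of its underside. Bystander.

How it is judged (in metres and radians):
On the way:
1. all three wheels show the code (each within 0.2 rad) while the bolt is still out (less than 15 mm in) (value of joint wheel_left between 2.942 and 3.342 rad and value of joint wheel_middle between 1.894 and 2.294 rad and value of joint wheel_right between 3.989 and 4.389 rad and value of joint bolt below 0.015 m), for 0.2 s.
At the end, for the whole second after the job is handed in: The wheels show 4, 3, 5 dots on top from left to right, each within 0.2 rad (11 degrees); the bolt is within 3 mm of its hidden stop; jar, cup and block are within 30 mm of where they stood (value of joint wheel_left between 2.942 and 3.342 rad and value of joint wheel_middle between 1.894 and 2.294 rad and value of joint wheel_right between 3.989 and 4.389 rad and value of joint bolt above 0.037 m and distance of each of glaze_jar, test_cup, rubbing_block from where it was at the start of the episode below 0.03 m); the robot touches nothing.
It fails at once if the jar, the cup or the block is pushed more than 30 mm from its place (distance of any of glaze_jar, test_cup, rubbing_block from where it was at the start of the episode above 0.03 m).
It fails at once if the jar or the cup is tipped over (angle between any of glaze_jar, test_cup's own z axis and vertical above 0.6 rad).
It also fails if it takes over 72 s, if anything falls off the work surface, if the arm or the gripper's body presses on something with over 40 N, if the wrist force passes 120 N, or if a joint passes its speed limit or range.

ROBOT

A 6-joint arm with a two-finger parallel gripper is mounted at the origin on the work surface; the furniture and walls round the work are solid. World frame = base frame: x ahead of the robot, y to its left, z up, the work surface at z = 0. Lengths are in mm, angles in rad, forces in N, time in s.
With the tool pointing down it reaches from about 275 to 825 mm from the base axis. Payload 4.9 kg.
Tool frame: the origin (TCP) lies at the very end of the fingers, on their centre line; the grasp point (between the pads) lies 19 mm behind it; z points along the fingers, y is the line along which they close (so a half turn about z gives the same grasp; the last joint's range is limited). The gripper opens to 85 mm and grips with 20 to 120 N. Pads are 22 mm wide; open, the fingers measure 114 mm over their backs; the gripper's body (76 mm by 85 mm) begins 54 mm behind the grasp point. The pads swing forward as they close: fully open they stand 13 mm farther back than shut.
Start: joints at [-1.276, 0.326, -0.193, 1.052, 0, 1.437], TCP at [228.692, -500.218, 231.281] pointing down, gripper open.
Joint ranges: [-2.65, 2.65], [-0.97, 1.79], [-1.3, 1.35], [-1.93, 2.1], [-1.47, 1.37], [-3.14, 3.14]. Speed limits (rad/s): [2.57, 2.57, 3.14, 3.14, 3.14, 3.14].

INTERFACE

Orientations are given as [roll, pitch, yaw] about the fixed x, y, z axes, in that order (R = Rz(yaw) Ry(pitch) Rx(roll)).
In Python, from bench import bot, solve_ik, imaging gives the robot as it stands. Calls block until the motion is done:
- bot.move_ptp(position, orientation): joint-space move of the TCP to a pose.
- bot.movel(position, rot=None, max_speed=150, threshold=None): straight line of the TCP; rot=None keeps the orientation; max_speed is the mean speed in mm/s. With threshold (N) it stops when the force on the tool has changed by that much, and returns True; else False.
- bot.move_j(angles): joint-space move.
- bot.grip(opening, effort=None): opening from 0.0 (shut) to 1.0 (fully open); effort is the grip in N (None keeps the last); returns when the fingers have stopped.
- bot.dwell(seconds).
- solve_ik(position, orientation): joint angles nearest the present ones, or None.
- bot.get_state(): the state.
- imaging.capture(name): name is "scene" or "top" or "wrist"; returns the picture (480x640x3 uint8, blue, green, red); there is no depth.
- imaging.camera_model(name): a dict with "K" (3x3 intrinsics, pixels), "position" and "rotation" of the camera in the world. Camera axes: x right, y up, looking along -z (the intrinsics and any distortion apply to the point x, -y, -z); pixel columns grow to the right and rows downward; lengths in mm; the calibration is good to about 2 mm. A picture is of the moment at which its call begins: read the wrist's pose just before it. camera_model takes no time and is no camera call; for the wrist camera it gives the pose at the moment of the call.
A pose or a line that the arm cannot do raises bot.IKError and nothing moves.
- bot.sign_off(): hands the job in; it is judged then, once.
The state is a dict: "t": time; "qpos": joint angles; "joint_velocities": joint speeds; "effort": joint torques, N m; "tcp_pos": TCP position; "orientation": TCP orientation; "contact_force": force on the tool from outside, world axes, zero at the start; "wrist_torque": the same for the moment, N m; "opening": opening from 0.0 (shut) to 1.0 (fully open); "gripper_force": force on a finger pad.
Only numpy, scipy, OpenCV 4.12 (cv2) and the standard library are available. Lean on these libraries where they do the work, as an engineer would, in place of code of your own. Each camera call takes 0.05 s, during which the arm holds its last target. There are 200 camera calls.

## Working session

There is one attempt and no reset: what is moved stays moved. The work goes in short steps, each a Python script; the robot and the scene stay as the last script left them, time stands still between calls to the robot, and variables do not carry over. Pictures are saved under pics/ and viewed, at most 10 in all, crops included, and the job is handed in when it is done.

```bash
mkdir -p pics; python3 - <<'E'
from bench import bot, imaging
import cv2, numpy as np
for n in("scene","top"):
    im=imaging.capture(n); cv2.imwrite(f"pics/{n}0.png",im)
    m=imaging.camera_model(n); print(n,{k:np.round(v,3).tolist() if not isinstance(v,str) else v for k,v in m.items()})
print(bot.get_state()["t"])
E
```

```text
scene {'K': [[621.942, 0.0, 316.801], [0.0, 621.942, 230.293], [0.0, 0.0, 1.0]], 'position': [-193.648, 689.545, 617.847], 'rotation': [1.055, 0.008, -2.289]}
top {'K': [[501.065, 0.0, 328.963], [0.0, 501.065, 236.511], [0.0, 0.0, 1.0]], 'position': [442.515, 88.288, 993.399], 'rotation': [0.069, -0.02, -1.567]}
0.1
```

View pics/scene0.png

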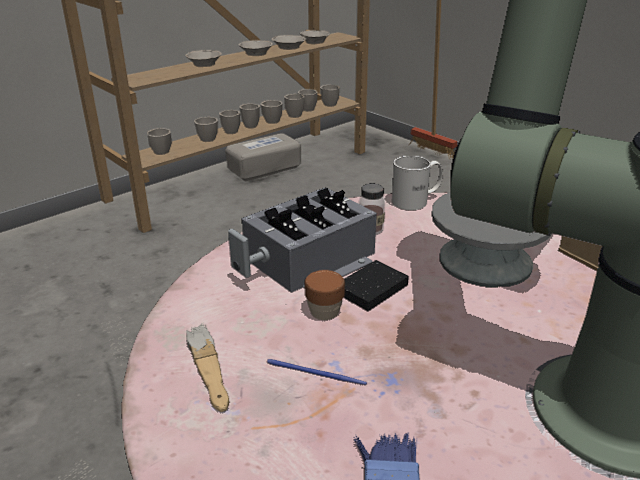

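View pics/top0.png

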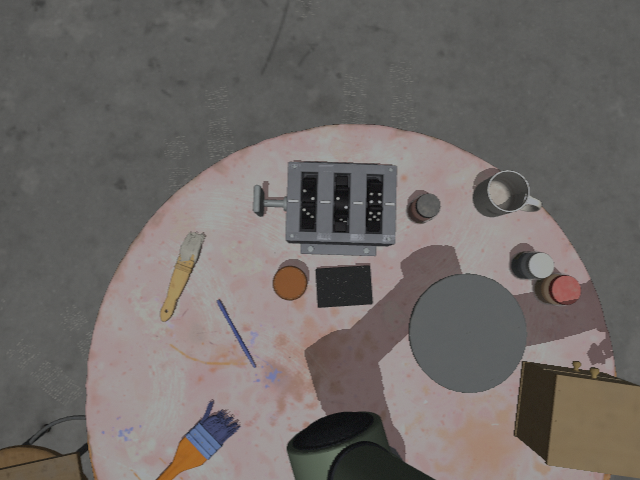

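The scene view shows the lock at about (305,235) with the cup, block and jar nearby. In the top view the case spans about (288..397,162..245), the bolt plate is at (258,200), the cup at (290,282), the block at (344,285) and the jar at (427,207). Next I'll get a rough lock position and a wrist close-up.

```bash
cat > h.py <<'E'
from bench import bot, solve_ik, imaging
import cv2, numpy as np
from scipy.spatial.transform import Rotation as R
def cam(n):
    m=imaging.camera_model(n); r=np.array(m["rotation"],float)
    M=r if r.shape==(3,3) else R.from_euler("xyz",r).as_matrix()
    return np.array(m["K"]),np.array(m["position"],float),M,m
def ray(c,uv):
    d=np.linalg.inv(c[0])@[uv[0],uv[1],1]; return c[2]@(d*[1,-1,-1])
def onz(c,uv,z):
    d=ray(c,uv); return c[1]+d*(z-c[1][2])/d[2]
def proj(c,p):
    q=c[2].T@(np.array(p,float)-c[1]); q=c[0]@(q*[1,-1,-1]); return q[:2]/q[2]
E
python3 - <<'E'
from h import *
c=cam("top"); print(c[3].keys())
for n,uv,z in[("lock",(342,203),88),("cup",(290,282),63),("block",(344,285),23),("jar",(427,206),94),("plate",(258,200),106),("mug",(508,190),90),("tl",(288,162),88),("tr",(397,165),88),("br",(394,245),88),("bl",(287,241),88)]: print(n,onz(c,uv,z).round())
s=cam("scene");print(proj(s,onz(c,(427,206),94)),proj(s,onz(c,(290,282),63)))
L=onz(c,(342,203),88)
bot.movel([228,-500,400],max_speed=250)
q=solve_ik([L[0]-60,L[1],360],[np.pi,0,0]);print(q)
for yaw in(0,np.pi/2,-np.pi/2,np.pi):
    print(yaw,solve_ik([L[0]-60,L[1],360],[np.pi,0,yaw]))
bot.move_ptp([L[0]-60,L[1],360],[np.pi,0,0])
st=bot.get_state();print(st["t"],st["tcp_pos"],st["orientation"])
w=cam("wrist");print(w[1],w[3])
cv2.imwrite("pics/w1.png",imaging.capture("wrist"))
E
```

```text
dict_keys(['K', 'position', 'rotation'])
lock [567.  47.  88.]
cup [423. 142.  63.]
block [416.  40.  23.]
jar [ 561. -107.   94.]
plate [569. 197. 106.]
mug [ 592. -257.   90.]
tl [641. 146.  88.]
tr [638. -54.  88.]
br [491. -48.  88.]
bl [497. 146.  88.]
[371.93484737 187.0871374 ] [324.03824804 277.99298739]
[-0.05259009  0.19591945 -0.04040132  1.33447556  0.          3.08900257]
0 [-0.05259009  0.19591945 -0.04040132  1.33447556  0.          3.08900257]
1.5707963267948966 [-0.05259009  0.19591945 -0.04040132  1.33447556  0.          1.51820624]
-1.5707963267948966 [-0.05259009  0.19591945 -0.04040132  1.33447556  0.         -1.62338641]
3.141592653589793 [-0.05259009  0.19591945 -0.04040132  1.33447556  0.         -0.05259009]
3.125 [506.80229032  46.38131503 359.9489773 ] [ 3.14140226e+00  3.37630365e-05 -9.93806139e-04]
[573.07786923  47.61667369 502.94188639] {'K': array([[346.12364116,   0.        , 323.27233452],
       [  0.        , 346.12364116, 237.86071073],
       [  0.        ,   0.        ,   1.        ]]), 'position': array([573.07786923,  47.61667369, 502.94188639]), 'rotation': array([-2.69154358e-01,  2.96226382e-04, -1.57097427e+00])}
```

View pics/w1.png

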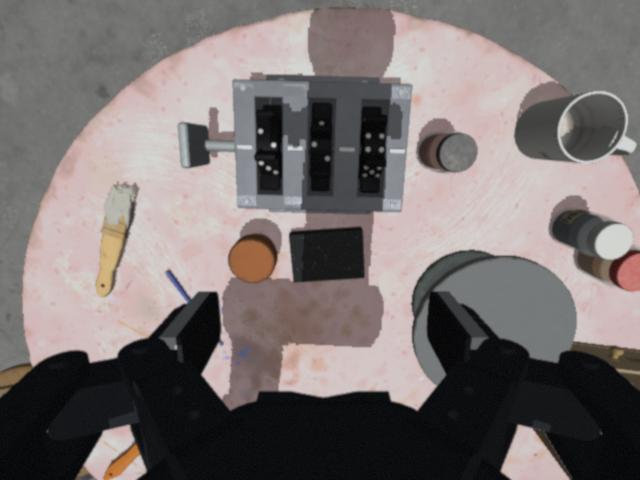

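The wrist view shows the lock at about (235..410,80..212), the cup at (252,259), the block at (328,254) and the jar at (456,152). The numbers agree with the given sizes (case 145 x 197 mm). I'll move closer to read the wheels.

```bash
python3 - <<'E'
from h import *
bot.movel([540,47,190],max_speed=200)
w=cam("wrist");im=imaging.capture("wrist")
np.savez("w2.npz",K=w[0],p=w[1],M=w[2]);cv2.imwrite("pics/w2raw.png",im)
a=[proj(w,(x,y,122)) for x in(485,650) for y in(160,-70)];a=np.array(a)
u0,v0=np.maximum(a.min(0).astype(int),0);u1,v1=a.max(0).astype(int)
cr=cv2.resize(im[v0:v1,u0:u1],None,fx=2,fy=2,interpolation=cv2.INTER_CUBIC)
cr=np.clip(cr*1.6,0,255).astype(np.uint8)[:600,:800]
cv2.imwrite("pics/w2.png",cr);print(u0,v0,cr.shape,w[1],bot.get_state()["t"])
E
```

```text
122 62 (530, 800, 3) [606.64952583  48.12651919 334.11405575] 4.2417
```

View pics/w2.png

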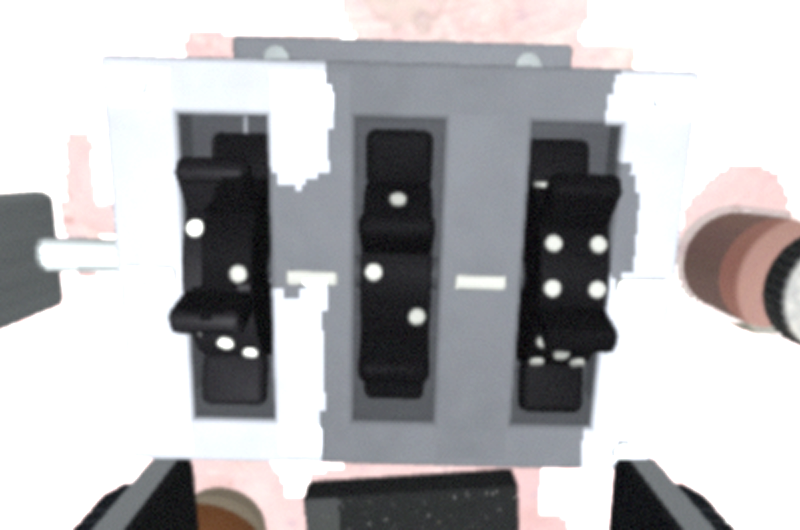

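The close-up shows these flats on top:
- Left wheel: 2 dots, centred at (216,250).
- Middle wheel: 2 dots, centred at (395,294), with the 1-dot flat at (397,199) beyond it.
- Right wheel: 4 dots, centred at (576,266).

The white ridges are at (312,277) and (480,283). The higher numbers are on the robot side.

```bash
python3 - <<'E'
from h import *
d=np.load("w2.npz");w=(d["K"],d["p"],d["M"])
im=cv2.imread("pics/w2raw.png")
P=lambda u,v:(u/2+122-.25,v/2+62-.25)
r1,r2=onz(w,P(312,277),89),onz(w,P(480,283),89);print("ridges",r1,r2)
ct=[onz(w,P(*p),88) for p in((105,58),(695,73),(580,466),(152,458))];print("corners",np.round(ct))
yaw=np.arctan2(-(r1-r2)[0],(r1-r2)[1]);print("yaw",yaw)
mid=(r1+r2)/2  # ridges at +-30 in y
ex=np.array([np.cos(yaw),np.sin(yaw),0]);ey=np.array([-np.sin(yaw),np.cos(yaw),0])
O=mid.copy();O[2]=0;print("O",O)
def onw(uv,rad):
    D=ray(w,uv);o=w[1]-O
    ox,oz=o@ex,o[2]-70;dx,dz=D@ex,D[2]
    a=dx*dx+dz*dz;b=2*(ox*dx+oz*dz);c=ox*ox+oz*oz-rad*rad
    t=(-b-np.sqrt(b*b-4*a*c))/2/a;return np.arctan2(ox+t*dx,oz+t*dz),(o+t*D)@ey
for n,uv,k in(("L",(216.5,250.5),2),("M",(395,294),2),("R",(576,266),4)):
    a,y=onw(P(*uv),34);print(n,"off",a,"y",y,"joint",(k-1)*np.pi/3+a)
for n,ps in(("L",[(210,168),(207,307)]),("M",[(397,227),(395,372)]),("R",[(585,186),(585,325)])):
    print(n,[np.round(onw(P(*p),51),3) for p in ps])
t=cam("top")
for u in((258,200),):print(onz(t,u,106))
# plate: wrist
print("plate edge",[onz(w,P(*p),106).round() for p in((52,197),(60,300))])
E
```

```text
ridges [567.22821394  80.67342569  89.        ] [565.11004357  20.71092881  89.        ]
corners [[640. 147.  88.]
 [635. -49.  88.]
 [494. -20.  88.]
 [497. 145.  88.]]
yaw -0.03531023688179008
O [566.16912875  50.69217725   0.        ]
L off 0.2982837816275406 y 60.129601067407975 joint 1.3454813328241382
M off -0.06762989930439864 y 0.14072364204090654 joint 0.979567651892199
R off 0.27307905339254207 y -60.15277483924597 joint 3.414671706982335
L [array([ 0.801, 60.481]), array([-0.107, 58.919])]
M [array([0.427, 0.143]), array([-0.555, -0.777])]
R [array([  0.766, -59.392]), array([ -0.137, -60.372])]
[568.57642161 197.4538714  106.        ]
plate edge [array([596., 161., 106.]), array([562., 163., 106.])]
```

The readings agree with the geometry: wheel axles at y = ±60 and 0, joints at about 1.35, 0.98 and 3.41. Each wheel only needs forward strokes that leave a tooth leaning +30 degrees: one each for middle and right, two for left. I'll push with the closed fingers at z = 112.

```bash
cat >> h.py <<'E'
YAW=-0.0353
O=np.array([566.2,50.7,0.])
RL=R.from_euler("z",YAW).as_matrix()
W=lambda x,y,z:O+RL@np.array([x,y,z],float)
ORI=[np.pi,0,np.pi+YAW-2*np.pi*0]
def stroke(y,phi=np.pi/6,z=112,half=11,start=-40,sp=70):
    xf=(z-70)*np.tan(phi)-4.5/np.cos(phi)
    bot.movel(W(start-half,y,140),max_speed=200); bot.movel(W(start-half,y,z),max_speed=120)
    hit=bot.movel(W(xf-half,y,z),max_speed=sp,threshold=25)
    print("stroke",y,"hit",hit,bot.get_state()["contact_force"])
    bot.movel(W(xf-half-3,y,z),max_speed=60); bot.movel(W(xf-half-3,y,140),max_speed=150)
E
python3 - <<'E'
from h import *
bot.movel([540,47,230],max_speed=200); bot.grip(0.0,30)
print(solve_ik(W(-50,0,150),ORI))
bot.move_ptp(W(-51,0,150),ORI)
for y in(0,-60,60,60): stroke(y)
bot.movel(W(30,0,210),max_speed=200)
w=cam("wrist");im=imaging.capture("wrist");np.savez("w3.npz",K=w[0],p=w[1],M=w[2]);cv2.imwrite("pics/w3raw.png",im)
a=np.array([proj(w,W(x,y,110)) for x in(-80,80) for y in(-120,120)]).astype(int);print(a,w[1],bot.get_state()["t"])
u0,v0=np.maximum(a.min(0),0);u1,v1=a.max(0)
cr=cv2.resize(im[v0:v1,u0:u1],None,fx=2,fy=2,interpolation=cv2.INTER_CUBIC)
cv2.imwrite("pics/w3.png",np.clip(cr*1.4,0,255)[:600,:800]);print(u0,v0)
E
```

```text
[-0.04103876  0.34074861 -0.39549476  0.83455295  0.         -0.00573876]
stroke 0 hit True [-4.63023146 -0.21787359 10.23473136]
stroke -60 hit False [-0.36888257 -1.13364188  0.38673041]
stroke 60 hit False [ 0.15008188  0.31994265 -0.20472875]
stroke 60 hit True [-4.8551738   0.37004732 10.33311674]
[[135  78]
 [506  79]
 [163 306]
 [478 306]] [529.34659975  53.32967708 352.4662031 ] 18.5917
135 78[ WARN:0@13.144] global loadsave.cpp:1063 imwrite_ Unsupported depth image for selected encoder is fallbacked to CV_8U.
```

View pics/w3.png

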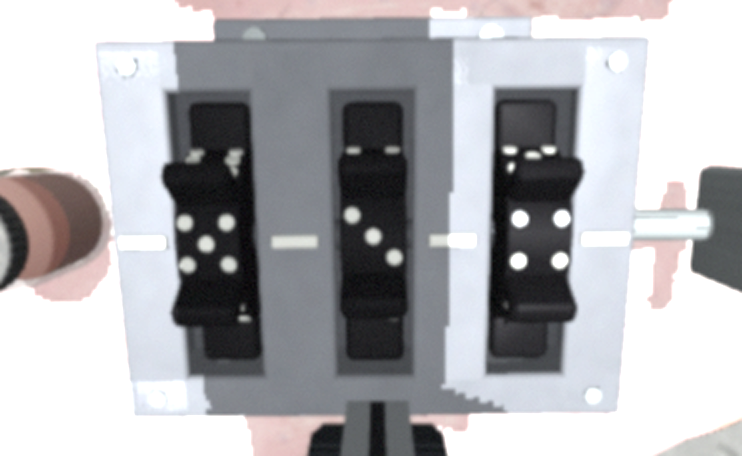

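Seen from the other side, image left to right, the tops show 5, 3 and 4 dots (right, middle and left wheels), with their centres at rows of about 243, 237 and 240 against the ridges at 242. The push plate is at (715,225). I'll compute the angles.

```bash
python3 - <<'E'
from h import *
d=np.load("w3.npz");w=(d["K"],d["p"],d["M"])
P=lambda u,v:(u/2+135-.25,v/2+78-.25)
print("ridges local",[(RL.T@(onz(w,P(*p),89)-O)).round(1) for p in((143,243),(294,241),(453,240),(606,239))])
X0=np.mean([(RL.T@(onz(w,P(*p),89)-O))[0] for p in((294,241),(453,240))])
for n,uv,k in(("L",(540,239.5),4),("M",(373,236.5),3),("R",(206,243),5)):
    D=RL.T@ray(w,P(*uv));o=RL.T@(w[1]-O)-[X0,0,70]
    t=(34-o[2])/D[2];p=o+t*D;print(n,p.round(1),"err",np.arctan2(p[0],34))
print("plate outer-local top cam",[(RL.T@(onz(cam("top"),u,106)-O)).round(1) for u in((253,200),(264,200))])
for z in(150,70):print(solve_ik(W(0,196,z),[np.pi,0,np.pi/2+YAW]))
E
```

```text
ridges local [array([  1.2, -87.7,  89. ]), array([  0.4, -30. ,  89. ]), array([-0.1, 30.7, 89. ]), array([-0.5, 89.1, 89. ])]
L [-2.5 60.3 34. ] err -0.07440845717528026
M [-3.6  0.2 34. ] err -0.10411366024138284
R [ -1.1 -60.   34. ] err -0.03359581442534438
plate outer-local top cam [array([ -3.2, 155.6, 106. ]), array([ -2.4, 136.1, 106. ])]
[ 0.28805943  0.52155578 -0.10481824  0.94442231  0.          1.89415576]
[ 0.28805943  0.60121769 -0.19292486  0.77665378  0.          1.89415576]
```

All three wheels are within about 0.1 rad of the code. Now the bolt.

```bash
python3 - <<'E'
from h import *
o=[np.pi,0,np.pi/2+YAW]
bot.movel(W(0,198,210),max_speed=200)
bot.move_ptp(W(0,198,180),o); bot.movel(W(0,198,70),max_speed=120)
y=lambda:(RL.T@(np.array(bot.get_state()["tcp_pos"])-O))[1].round(1)
h=bot.movel(W(0,126,70),max_speed=35,threshold=15)
s=bot.get_state();print(h,y(),s["contact_force"],s["t"])
cv2.imwrite("pics/t4.png",cv2.resize(imaging.capture("top")[150:260,230:420],None,fx=4,fy=4,interpolation=cv2.INTER_CUBIC))
E
```

```text
True 132.1 [0.5388957  0.37332417 1.18838687] 24.0167
```

View pics/t4.png

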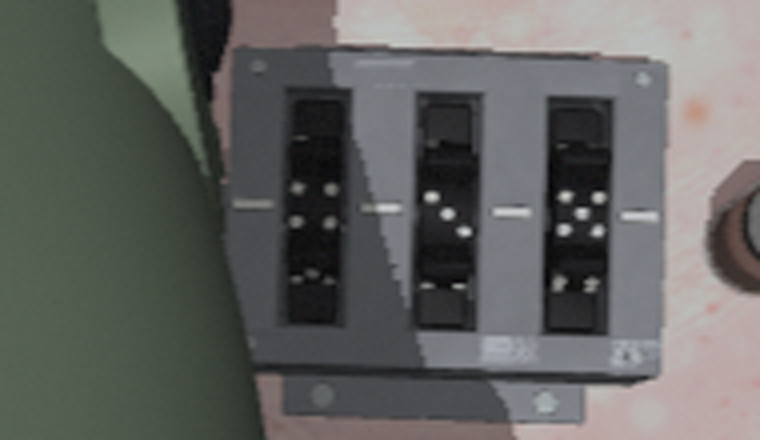

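It stopped at y = 132.1 (133 expected at the hidden stop). The top view still shows 4, 3 and 5, with dots at (313,205), (447,213) and (582,213). I'll press once more to confirm, then back off and check.

```bash
python3 - <<'E'
from h import *
y=lambda:(RL.T@(np.array(bot.get_state()["tcp_pos"])-O))[1].round(1)
h=bot.movel(W(0,124,70),max_speed=20,threshold=20);print(h,y(),bot.get_state()["contact_force"])
bot.movel(W(0,190,70),max_speed=100); bot.movel(W(0,190,200),max_speed=150)
bot.movel(W(0,290,300),max_speed=200)
cv2.imwrite("pics/s5.png",cv2.resize(imaging.capture("scene")[160:320,200:440],None,fx=3,fy=3,interpolation=cv2.INTER_CUBIC))
im=imaging.capture("top");cv2.imwrite("pics/t5raw.png",im);s=bot.get_state();print(s["t"],s["contact_force"])
E
```

```text
True 132.6 [-0.45341033  2.49247474  2.27923011]
27.1167 [-0.55569557 -0.47781122 -0.40617807]
```

View pics/s5.png

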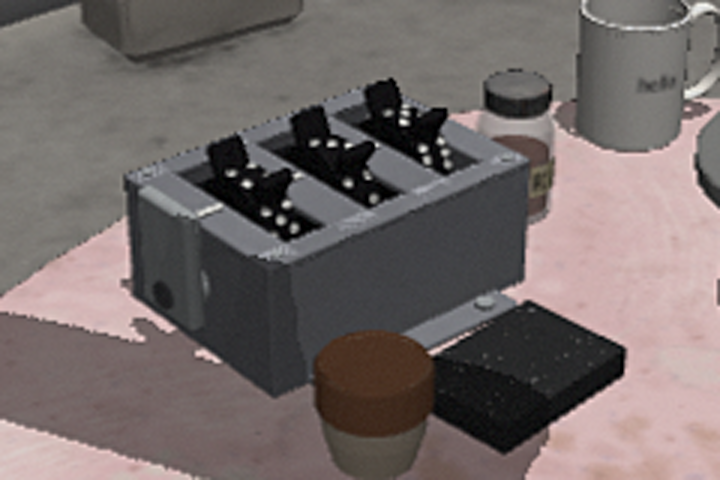

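View pics/t5raw.png

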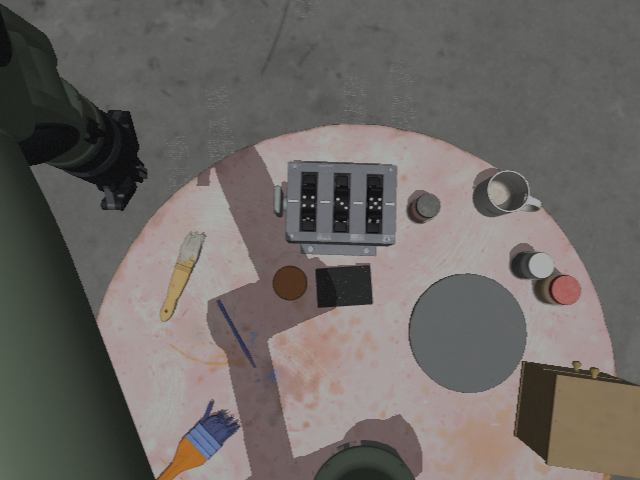

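The bolt plate is now close to the case, at (278,200) in the top view. The wheels show 4, 3 and 5. The cup (290,282), block (344,285) and jar (427,207) have not moved, and the arm is clear.

```bash
python3 -c "
from bench import bot
print(bot.sign_off())"
```

```text
the job is handed in; nothing more can be done
None
```

The job is handed in: the wheels show 4, 3, 5 (each about 0.1 rad or less off, measured before the push), the bolt stopped within about 1 mm of where its hidden stop should be, and the jar, cup and block have not moved; the verdict itself was not reported back.

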